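Scrub out a spray-gun cup

TASK

Wash out the open aluminium gun cup standing in the wash tray. First swing the clamp fully home over the cup's lip so that the tight brush cannot pull the cup out of its cradle; then take the wide cup brush off the rack and scrub the inside of the cup with it, three strokes right down to the floor, drawing the bristles back up to the mouth between strokes without taking them out. Finish by hanging that brush upright in its fork again, leaving the clamp shut, the cup in its cradle and everything else where it was.

Things in the scene. Friction and masses are not known exactly. Their poses are not given: they have to be found in the camera images.
- station: Fixed wash station: steel drip tray 130 x 262 mm, 15 mm high, with a cup cradle at one end and a brush rack at the other. Origin: centre of its underside, on the bench; z up, x from the forks' open front to the rack's posts, y along the tray towards the cup. The cradle, a dark ring of 38 mm outer and 34 mm inner radius at x 0, y 75 mm, has its top at z 29 and its floor at z 7 mm.
- fork_a (a point): Where a brush's collar centre rests in the fork nearer the cup: station x 0, y -35, z 140 mm, level with the prongs' top. A fork is two flat prongs 5 mm thick with a 13 mm slot between, open towards the station's -x; their ends (x -21 to -17 mm) turn up 4 mm, so a collar must be lifted over them. Behind, a crossbar at x 48 mm; nothing of the rack stands above its forks but those ends.
- fork_b (a point): The same point of the other fork, at the tray's end: station x 0, y -97, z 140 mm.
- clamp (a joint): Swing clamp in front of the cup, on a vertical axis: 0 rad = fully home at its stop, nose over the cup's lip; grows counter-clockwise seen from above as it opens, to 1.7 rad. Found open at 1.1 to 1.6 rad. Stays where it is left; about 1 N at its finger post moves it.
- clamp_post (a point): Middle of the clamp's upright finger post, a black round pin 16 mm across that can be gripped from 10 mm below to 10 mm above this point and ends 13 mm above it. 45 mm from the pivot, 125 mm above the bench; shut, it lies in the station's +y direction from the pivot, open about in the -x direction.
- clamp_pivot (a point): Point on the clamp's axis at the height of clamp_post: station x -52, y 75 mm. The clamp's arm is 6 mm thick, at 99 to 106 mm above the bench; its hub on the axis ends at 110 mm, so carry the brush's head higher than that.
- gun_cup: Loose open cup of plain aluminium, about 120 g, outside diameter 62 mm, inside 56 mm, 90 mm high, with a 76 mm lip round the mouth. Origin: centre of its underside, z up. It stands in the cradle with about 3 mm of play; the brush's drag lifts it out unless the clamp is shut.
- cup_floor (a point): Centre of the cup's inner floor, 4 mm above its underside; z up.
- cup_mouth (a point): Centre of the cup's mouth, 90 mm above its underside and 97 mm above the bench.
- cup_brush: Loose wide brush with a pale wooden handle, about 130 g, hanging in one of the forks. Origin: centre of the underside of its round collar (28 mm across, 5 mm thick); z up along the handle. The handle is 18 mm thick (along x), 24 mm wide (y), with flat sides, from z 5 to 63 mm. Below the collar a ferrule 11 mm across to z -12 mm, a 6 mm wire stem and the bristle head.
- brush_tip (a point): Lower end of the wide brush on its axis, 118 mm below the collar's underside. The black bristle head reaches from here to 52 mm above: a cylinder 62 mm across whose lower 22 mm taper to about 42 mm. The bristles yield by up to 12 mm, so the head drags in the cup's 56 mm bore (3 to 5 N either way) and may enter a few mm off centre.
- nozzle_brush: The other brush, slim: 12 mm head, darker and smaller handle 16 x 18 mm from z 5 to 55 mm; same collar, origin and z, hanging in the other fork. To be left there. Which fork holds which brush varies.
- air_cap: Bystander: small metal spray-gun air cap, 31 mm across, 24 mm high, in the tray between cradle and rack, towards the rear.
- thinner_bottle: Bystander: white squeeze bottle, 60 mm across, 152 mm high, behind the tray.
- touchup_tin: Bystander: closed tin, 62 mm across, 62 mm high. Origin under its centre.
- tin_small_3: Bystander: closed tin, 62 mm across, 74 mm high. Origin under its centre.
- film_gauge: Bystander: black hand-held gauge, 105 x 62 x 26 mm. Origin under its centre.
There are look-alikes about, which are no part of the job. What is shaped like the gun_cup but orange is not meant.

How it is judged (in metres and radians):
On the way, in this order (a step that is already met when the one before it is completed fails the run):
1. the clamp is fully home over the cup's lip (joint below 0.12 rad) (value of joint clamp below 0.12 rad), for 0.1 s.
2. stroke 1: the brush's tip is within 15 mm of the cup's floor, near its centre, the clamp shut (z of brush_tip in the frame of cup_floor below 0.015 m and horizontal distance between brush_tip and cup_floor below 0.015 m and value of joint clamp below 0.12 rad), for 0.04 s.
3. the bristles are drawn up to the mouth (tip more than 28 mm above the floor) but not out of the cup (tip at least 8 mm below the mouth) (z of brush_tip in the frame of cup_floor between 0.028 and 0.078 m and horizontal distance between brush_tip and cup_floor below 0.015 m and value of joint clamp below 0.12 rad), for 0.04 s.
4. stroke 2: the brush's tip is within 15 mm of the cup's floor, near its centre, the clamp shut (all of step 2), for 0.04 s.
5. the bristles are drawn up to the mouth (tip more than 28 mm above the floor) but not out of the cup (tip at least 8 mm below the mouth) (all of step 3), for 0.04 s.
6. stroke 3: the brush's tip is within 15 mm of the cup's floor, near its centre, the clamp shut (all of step 4), for 0.04 s.
At the end, for the whole second after the job is handed in: The cup brush hangs still and upright (within 0.1 rad) in a fork, its collar within 14 mm of the fork's resting point; the clamp is shut (below 0.12 rad); the gun cup stands on its cradle's floor (within 5 mm) and upright (0.08 rad); the nozzle brush is within 20 mm of where it hung ((distance between cup_brush and fork_a below 0.014 m or distance between cup_brush and fork_b below 0.014 m) and angle between cup_brush's own z axis and vertical below 0.1 rad and linear speed of cup_brush below 0.03 m/s and value of joint clamp below 0.12 rad and z of gun_cup in the frame of station below 0.012 m and angle between gun_cup's own z axis and vertical below 0.08 rad and distance of nozzle_brush from where it was at the start of the episode below 0.02 m); the robot touches nothing.
It fails at once if the cup is pulled up out of its cradle (more than 15 mm) (z of gun_cup in the frame of station above 0.022 m).
It fails at once if the nozzle brush is moved more than 30 mm (distance of nozzle_brush from where it was at the start of the episode above 0.03 m).
It fails at once if a bystander is moved more than 30 mm (distance of any of thinner_bottle, touchup_tin, tin_small_3, film_gauge, air_cap from where it was at the start of the episode above 0.03 m).
It also fails if it takes over 64 s, if anything falls off the work surface, if the arm or the gripper's body presses on something with over 40 N, if the wrist force passes 120 N, or if a joint passes its speed limit or range.

ROBOT

A 6-joint arm with a two-finger parallel gripper is mounted at the origin on a cart in front of the work surface, level with it; the furniture and walls round the work are solid. World frame = base frame: x ahead of the robot, y to its left, z up, the work surface at z = 0. Lengths are in mm, angles in rad, forces in N, time in s.
With the tool pointing down it reaches from about 350 to 875 mm from the base axis. Payload 4.2 kg.
Tool frame: the origin (TCP) lies midway between the tips of the shut fingers; the grasp point (between the pads) lies 19 mm behind it; z points along the fingers, y is the direction in which the jaws open and shut (so a half turn about z gives the same grasp; the last joint's range is limited). The gripper opens to 85 mm and grips with 20 to 120 N. Pads are 22 mm wide; open, the fingers measure 114 mm over their backs; the gripper's body (76 mm by 85 mm) begins 54 mm behind the grasp point. The pads swing forward as they close: fully open they stand 13 mm farther back than shut.
Start: joints at [1.487, 0.385, 0.008, 0, -1.194, -0.259], TCP at [210.046, 588.626, 231.312] pointing down, gripper open.
Joint ranges: [-3.14, 3.14], [-1.21, 2.06], [-1.07, 1.41], [-3.16, 2.05], [-2.99, -0.16], [-3.1, 3.1]. Speed limits (rad/s): [2.79, 2.79, 3.14, 3.14, 3.14, 3.14].

INTERFACE

Orientations are given as a unit quaternion [x, y, z, w].
In Python, from bench import read_state, get_image, job_done, search_frame, regions_of gives the robot as it stands.
- The arm moves only by the tool servo_tool, never from a script. Its arguments are lists of equal length, an entry for each row: "turn": the turn, a rotation vector about the world's x, y, z in rad, a list of three; "dp": the shift along the world's x, y, z in m, a list of three; "fingers": the finger opening in m, from 0 to 0.0854. In form: {"turn": [[rx, ry, rz], ...], "dp": [[tx, ty, tz], ...], "fingers": [fingers, ...]}. A call has exactly 5 rows; each row shifts and turns the pose as measured when the row begins; what a row does not reach is not made up. A row lasts 1/8 s, in which the tool goes at most 62.5 mm and 10.7 degrees, less where a joint would pass 70% of its speed; a pose out of reach is approached as far as the arm can. A call is refused whole if a number of a shift passes 0.0625 or a number of a turn 0.188, either way. A call with a gripper value outside its range is refused whole. The fingers move at their own pace and stop on an object; the grip force is fixed at half the most. Time passes only in rows, so rows that do not move let the fingers close, or fill a call up. It gives the time, the measured TCP pose, the force and the opening at its end, in the units of the state.
- read_state(): the state, without advancing time (a new reading comes with each control period).
- get_image(name): name is "scene" or "top" or "wrist"; returns a dict with "img" (400x640x3 uint8, red, green, blue), "vfov" (degrees; the focal length in pixels is half the picture's height over the tangent of half this angle, whatever the lens; pixels are square), "cx", "cy" (the principal point, pixels), "world_from_camera" (4x4, takes a point from camera to world coordinates); the wrist camera has in their place "mount" (4x4, takes a point from camera to tool coordinates, whose origin is the TCP and whose axes are the flange's). Camera axes: x right, y down, z forward; pixel columns grow to the right and rows downward; lengths in mm; the calibration is good to about 2 mm. The wrist camera is an equidistant fisheye: a pixel r from the principal point sees the ray r / f radians off the axis. A picture is of the moment at which its call begins: read the wrist's pose just before it. There is no depth.
- job_done(): hands the job in, once; it reports no verdict.
Trained networks look in the newest picture that a camera, given by its name, has taken for a name from the list of things; names that differ only in an ending like _2 or _b are one class to them, and where a whole thing is asked for, a point or a joint stands for the part that bears it (a point fixed in the world has none). Each returns a list of dicts, best first, with "score" (0 to 1); they miss things now and then, are a little off and sometimes report something else, mostly with a low value. They report only what shows in the picture. A call takes as long as a camera call. They do not tell look-alikes from the thing itself.
- search_frame(query, camera): "box" ([left, top, width, height] in pixels, round what is visible of it).
- regions_of(query, camera): "region" (400x640 bool, what is visible of it) and "box" ([left, top, width, height] in pixels, round what is visible of it).
The state is a dict: "clock": time; "joints": joint angles; "joint_vel": joint speeds; "joint_efforts": joint torques, N m; "position": TCP position; "ee_rot": TCP orientation; "contact_force": force on the tool from outside, world axes, zero at the start; "wrist_torque": the same for the moment, N m; "gripper_width": finger opening in mm.
Only numpy, scipy, OpenCV 4.12 (cv2) and the standard library are available. Lean on these libraries where they do the work, as an engineer would, in place of code of your own. Each camera call takes 0.05 s, during which the arm holds its last target. There are 200 camera calls.

## Working session

There is one attempt and no reset: what is moved stays moved. The work goes in short steps, Python scripts to look and compute and a tool call to move; the robot and the scene stay as the last step left them, time stands still between calls to the robot, and variables do not carry over. Pictures are saved under pics/ and viewed, about 8 in all and at most 12, crops included, and the job is handed in when it is done.

Besides the shell and the picture viewer there is one more tool, called after "Call:" as name(argument=value, ...), one argument or row to a line, values as JSON. servo_tool: Moves the arm, as the interface text tells. Its arguments: {"type":"object","properties":{"turn":{"type":"array","items":{"type":"array","items":{"type":"number"}}},"dp":{"type":"array","items":{"type":"array","items":{"type":"number"}}},"fingers":{"type":"array","items":{"type":"number"}}},"required":["turn","dp","fingers"]}

```bash
mkdir -p pics; python3 - <<'E'
from bench import *
import cv2,numpy as np
s=read_state();print({k:np.round(v,3).tolist() for k,v in s.items()})
ims=[]
for c in ["scene","top"]:
    g=get_image(c);cv2.imwrite(f"pics/{c}0.png",g["img"][:,:,::-1])
    print(c,g["vfov"],g["cx"],g["cy"],np.round(g["world_from_camera"],4).tolist())
    for q in ["station","clamp_post","gun_cup","cup_brush","nozzle_brush","air_cap","thinner_bottle"]:
        print(q,[(round(d["score"],2),np.round(d["box"]).tolist()) for d in search_frame(q,c)[:3]])
E
```

```text
{'clock': 0.0, 'joints': [1.487, 0.386, 0.007, -0.001, -1.194, -0.259], 'joint_vel': [0.001, 0.002, 0.0, 0.0, -0.001, 0.001], 'joint_efforts': [0.0, -39.229, 18.84, 4.186, -0.005, -0.0], 'position': [209.857, 588.088, 230.221], 'ee_rot': [0.985, -0.171, -0.0, 0.001], 'contact_force': [0.903, -0.497, -0.273], 'wrist_torque': [-0.036, -0.001, 0.032], 'gripper_width': 85.404}
scene 55.28133510328609 320.842669056526 198.40042442766375 [[0.9018, -0.3248, 0.2853, 312.8644], [-0.432, -0.6993, 0.5695, -764.9188], [0.0145, -0.6368, -0.7709, 822.1883], [0.0, 0.0, 0.0, 1.0]]
station [(0.69, [251.0, 230.0, 120.0, 105.0]), (0.45, [363.0, 177.0, 28.0, 42.0])]
clamp_post [(0.71, [311.0, 236.0, 22.0, 56.0]), (0.58, [253.0, 232.0, 31.0, 13.0])]
gun_cup [(0.61, [284.0, 215.0, 31.0, 41.0]), (0.6, [390.0, 282.0, 45.0, 49.0])]
cup_brush [(0.91, [312.0, 235.0, 26.0, 56.0])]
nozzle_brush [(0.53, [338.0, 259.0, 6.0, 49.0])]
air_cap []
thinner_bottle [(0.63, [362.0, 180.0, 30.0, 42.0]), (0.48, [256.0, 232.0, 30.0, 10.0]), (0.33, [367.0, 242.0, 29.0, 34.0])]
top 48.802683551743804 322.2382893486872 200.24326889185218 [[-0.0596, -0.9782, 0.1989, 381.9954], [-0.9982, 0.0587, -0.0108, -219.0234], [-0.0011, -0.1992, -0.98, 1146.3354], [0.0, 0.0, 0.0, 1.0]]
station [(0.68, [322.0, 202.0, 115.0, 83.0]), (0.4, [332.0, 225.0, 33.0, 29.0])]
clamp_post [(0.64, [345.0, 255.0, 10.0, 28.0]), (0.41, [325.0, 140.0, 23.0, 32.0])]
gun_cup [(0.64, [334.0, 222.0, 31.0, 33.0]), (0.63, [429.0, 162.0, 34.0, 36.0]), (0.56, [412.0, 222.0, 17.0, 13.0])]
cup_brush [(0.6, [375.0, 225.0, 31.0, 23.0])]
nozzle_brush [(0.43, [413.0, 223.0, 18.0, 10.0])]
air_cap [(0.5, [360.0, 219.0, 12.0, 17.0])]
thinner_bottle [(0.59, [329.0, 140.0, 18.0, 34.0]), (0.23, [380.0, 222.0, 29.0, 23.0])]
```

```bash
python3 - <<'E'
import cv2,numpy as np
a=cv2.imread("pics/scene0.png")[165:365,220:460];b=cv2.imread("pics/top0.png")[125:305,280:480]
a=cv2.resize(a,None,fx=1.66,fy=1.66*1,interpolation=3);b=cv2.resize(b,(399,360),interpolation=3)
o=np.zeros((360,800,3),np.uint8);o[:min(360,a.shape[0]),:a.shape[1]]=a[:360];o[:,800-399:]=b
cv2.imwrite("pics/c1.png",o)
E
```

```text
(no output)
```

View pics/c1.png

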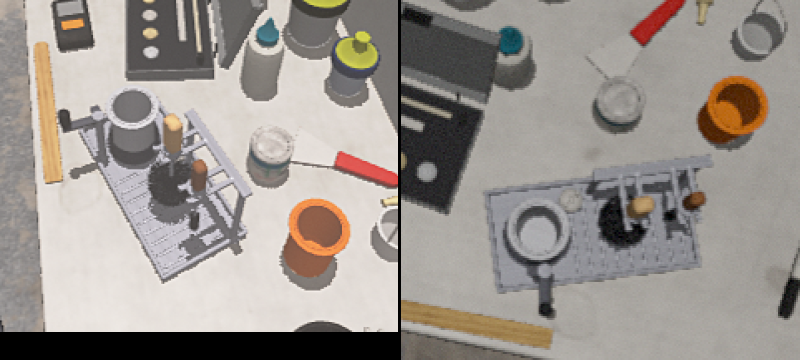

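```bash
cat > h.py <<'E'
import numpy as np
from scipy.spatial.transform import Rotation as R
CAM={"scene":(55.28133510328609,320.842669056526,198.40042442766375,np.array([[0.9018,-0.3248,0.2853,312.8644],[-0.432,-0.6993,0.5695,-764.9188],[0.0145,-0.6368,-0.7709,822.1883],[0,0,0,1]])),
"top":(48.802683551743804,322.2382893486872,200.24326889185218,np.array([[-0.0596,-0.9782,0.1989,381.9954],[-0.9982,0.0587,-0.0108,-219.0234],[-0.0011,-0.1992,-0.98,1146.3354],[0,0,0,1]]))}
def proj(c,p):
    v,cx,cy,T=CAM[c];f=200/np.tan(np.radians(v/2))
    q=T[:3,:3].T@(np.array(p)-T[:3,3]);return np.array([cx+f*q[0]/q[2],cy+f*q[1]/q[2]])
def S(X,p):
    c,s=np.cos(X[2]),np.sin(X[2]);return np.array([X[0]+c*p[0]-s*p[1],X[1]+s*p[0]+c*p[1],p[2]])
def post(th,z=125): return (-52-45*np.sin(th),75+45*np.cos(th),z)
E
python3 - <<'E'
from h import *
from scipy.optimize import least_squares
t=lambda u,v:np.array([280+(u-401)/1.995,125+v/2])
s=lambda u,v:np.array([220+u/1.66,165+v/1.66])
obs=[("top",t(488,191),(65,131,15)),("top",t(497,291),(-65,131,15)),("top",t(702,265),(-65,-131,15)),("top",t(539,229),(0,75,97)),
("top",t(642,203),(0,-35,203)),("top",t(694,198),(0,-97,195)),("scene",s(167,279),(-65,-131,15)),("scene",s(133,106),(0,75,97)),("scene",s(173,120),(0,-35,203)),("scene",s(199,163),(0,-97,195)),
("top",t(546,311),"post"),("scene",s(66,115),"post")]
def f(x):return np.concatenate([proj(c,S(x,post(x[3],138) if p=="post" else p))-o for c,o,p in obs])
r=least_squares(f,[450,-200,0,1.4],loss="soft_l1");X=r.x
print(X,np.round(r.fun.reshape(-1,2),1).tolist())
for n,p in [("post",post(X[3])),("post0",post(0)),("pivot",(-52,75,125)),("cup",(0,75,97)),("fa",(0,-35,140)),("fb",(0,-97,140))]:print(n,S(X,p).round(1))
E
```

```text
[ 502.71080989 -363.2797951     6.35417792    1.46326702] [[-1.5, -0.1], [0.7, 0.2], [-0.3, -0.3], [-0.3, -0.7], [1.4, 0.1], [2.8, -0.6], [-2.4, -1.1], [-0.9, -0.7], [-0.3, -0.0], [0.6, 0.7], [1.3, -1.0], [-2.0, -0.8]]
post [ 400.6 -290.5  125. ]
post0 [ 442.3 -247.3  125. ]
pivot [ 445.5 -292.2  125. ]
cup [ 497.4 -288.5   97. ]
fa [ 505.2 -398.2  140. ]
fb [ 509.6 -460.   140. ]
```

The wide brush hangs in fork_a (crop px 641,205), the nozzle brush in fork_b (694,198). The clamp is open at about 1.46 rad, with its post at crop (546,311). Setting out above the clamp post.

Call:
servo_tool(
  turn=[
    [0, 0, 0.03],
    [0, 0, 0.03],
    [0, 0, 0.03],
    [0, 0, 0.03],
    [0, 0, 0.03],
  ],
  dp=[
    [0.026, -0.055, 0.004],
    [0.026, -0.055, 0.004],
    [0.026, -0.055, 0.004],
    [0.026, -0.055, 0.004],
    [0.026, -0.055, 0.004],
  ],
  fingers=[0.085, 0.085, 0.085, 0.085, 0.085],
)

```text
clock: 1.42
position: [341.0, 309.3, 250.5]
ee_rot: [0.996, -0.09, 0.001, 0.0]
contact_force: [0.6, 0.5, -0.2]
gripper_width: 84.8
```

Call:
servo_tool(
  turn=[
    [0, 0, 0.03],
    [0, 0, 0.03],
    [0, 0, 0.03],
    [0, 0, 0.03],
    [0, 0, 0.03],
  ],
  dp=[
    [0.026, -0.055, 0],
    [0.026, -0.055, 0],
    [0.026, -0.055, 0],
    [0.026, -0.055, 0],
    [0.0, -0.06, 0],
  ],
  fingers=[0.085, 0.085, 0.085, 0.085, 0.085],
)

```text
clock: 2.05
position: [448.3, 21.1, 253.3]
ee_rot: [1.0, -0.012, 0.004, -0.002]
contact_force: [0.3, -0.6, -0.1]
gripper_width: 85.1
```

Call:
servo_tool(
  turn=[
    [0, 0, 0],
    [0, 0, 0],
    [0, 0, 0],
    [0, 0, 0],
    [0, 0, 0],
  ],
  dp=[
    [0, -0.06, 0],
    [0, -0.06, 0],
    [-0.006, -0.06, 0],
    [-0.006, -0.06, 0],
    [-0.006, -0.06, 0],
  ],
  fingers=[0.085, 0.085, 0.085, 0.085, 0.085],
)

```text
clock: 2.68
position: [429.4, -289.1, 255.3]
ee_rot: [1.0, -0.011, 0.007, -0.002]
contact_force: [0.7, -0.9, 1.3]
gripper_width: 84.8
```

```bash
cat >> h.py <<'E'
def wproj(g,s,p):
    "world point -> wrist pixel"
    Rt=R.from_quat(s["ee_rot"]).as_matrix();q=Rt.T@(np.array(p)-np.array(s["position"]));M=np.array(g["mount"])
    c=M[:3,:3].T@(q-M[:3,3]);f=200/np.tan(np.radians(g["vfov"]/2))
    rho=np.hypot(c[0],c[1]);a=np.arctan2(rho,c[2]);return np.array([g["cx"],g["cy"]])+f*a*c[:2]/rho
def wray(g,s,uv,z):
    "wrist pixel -> world point at height z"
    f=200/np.tan(np.radians(g["vfov"]/2));d=np.array(uv,float)-[g["cx"],g["cy"]];r=np.hypot(*d);a=r/f
    c=np.array([*(d/max(r,1e-9)*np.sin(a)),np.cos(a)]);M=np.array(g["mount"]);Rt=R.from_quat(s["ee_rot"]).as_matrix()
    o=np.array(s["position"])+Rt@M[:3,3];w=Rt@M[:3,:3]@c;return o+w*(z-o[2])/w[2]
X=[502.7,-363.3,0.0710]
E
python3 - <<'E'
from h import *;from bench import *;import cv2
s=read_state();g=get_image("wrist");print(s["position"],s["ee_rot"],s["joints"],g["vfov"],np.round(g["mount"],3).tolist())
im=g["img"][:,:,::-1].copy();cv2.imwrite("pics/w1raw.png",im)
for p in [post(1.463,138),(0,75,97),(-52,75,110),(-65,131,15),(0,-35,203)]:
    u=wproj(g,s,S(X,p));print(p,u.round(1));cv2.circle(im,tuple(int(v) for v in u.round()),2,(0,0,255),-1)
for q in ["clamp_post","gun_cup","cup_brush"]:print(q,[(round(d["score"],2),np.round(d["box"]).tolist()) for d in search_frame(q,"wrist")[:3]])
cv2.imwrite("pics/w1.png",im)
E
```

```text
[ 429.4060735  -289.05342841  255.27901565] [ 0.99991634 -0.0108059   0.00682431 -0.00199123] [-0.28318132  0.17913679 -0.21584669 -0.00817525 -1.16375055  1.83555618] 65.70646984690485 [[-0.0, -0.955, -0.298, 75.568], [1.0, -0.0, 0.0, 0.514], [-0.001, -0.298, 0.955, -142.91], [0.0, 0.0, 0.0, 1.0]]
(np.float64(-96.73880199321671), np.float64(79.84144567373718), 138) [319.7 222.7]
(0, 75, 97) [315.4 112.8]
(-52, 75, 110) [320.4 167.7]
(-65, 131, 15) [277.  167.3]
(0, -35, 203) [474.9 108.1]
clamp_post [(0.98, [300.0, 157.0, 27.0, 73.0])]
gun_cup [(0.84, [279.0, 74.0, 77.0, 80.0]), (0.83, [482.0, 2.0, 74.0, 42.0])]
cup_brush [(0.9, [388.0, 78.0, 100.0, 57.0]), (0.62, [298.0, 157.0, 34.0, 72.0])]
```

View pics/w1.png

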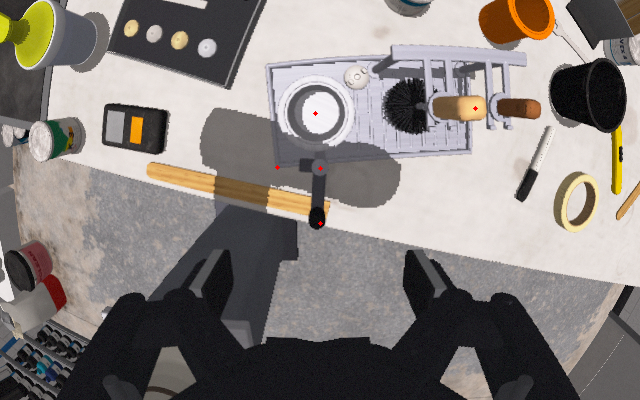

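```bash
python3 - <<'E'
from h import *;from bench import *
s=read_state();g=get_image("wrist")
print(wray(g,s,(317,216),138),wray(g,s,(320,167),110),wray(g,s,(316,112),97),wray(g,s,(276,165),15), S(X,(-65,131,15)),S(X,(-52,75,110)))
im=g["img"];sub=im[195:235,300:335].astype(int).sum(2)<150;ys,xs=np.nonzero(sub);print(xs.mean()+300,ys.mean()+195,xs.min()+300,xs.max()+300,ys.min()+195,ys.max()+195)
E
```

```text
[ 406.95448906 -287.00860543  138.        ] [ 445.9022228 -290.6770846  110.       ] [ 497.67739531 -288.10708993   97.        ] [ 431.2469292  -234.93791453   15.        ] [ 428.57057611 -237.24117043   15.        ] [ 445.51048371 -292.17785699  110.        ]
317.95061728395063 215.72222222222223 310 325 195 228
```

Call:
servo_tool(
  turn=[
    [-0.004, 0.013, 0],
    [0, 0, 0],
    [0, 0, 0],
    [0, 0, 0],
    [0, 0, 0],
  ],
  dp=[
    [-0.026, 0.0, -0.02],
    [-0.002, 0, -0.04],
    [0, 0, -0.04],
    [0, 0, -0.03],
    [0, 0, -0.01],
  ],
  fingers=[0.085, 0.06, 0.05, 0.05, 0.05],
)

```text
clock: 3.55
position: [404.3, -279.9, 114.8]
ee_rot: [1.0, -0.004, 0.004, 0.001]
contact_force: [0.2, -0.2, -0.0]
gripper_width: 50.0
```

Call:
servo_tool(
  turn=[
    [0.001, 0.007, 0],
    [0, 0, 0],
    [0, 0, 0],
    [0, 0, 0],
    [0, 0, 0],
  ],
  dp=[
    [-0.002, -0.0085, -0.002],
    [0, 0, 0],
    [0, 0, 0],
    [0, 0, 0],
    [0, 0, 0],
  ],
  fingers=[0.05, 0.045, 0.0, 0.0, 0.0],
)

```text
clock: 4.18
position: [404.8, -288.3, 116.0]
ee_rot: [1.0, -0.002, 0.003, 0.002]
contact_force: [1.3, -0.9, -3.8]
gripper_width: 13.8
```

Call:
servo_tool(
  turn=[
    [0, 0, -0.146],
    [0, 0, -0.146],
    [0, 0, -0.146],
    [0, 0, -0.146],
    [0, 0, -0.146],
  ],
  dp=[
    [0.0009, 0.0059, 0],
    [0.0018, 0.0057, 0],
    [0.0026, 0.0054, 0],
    [0.0033, 0.005, 0],
    [0.004, 0.0044, 0],
  ],
  fingers=[0, 0, 0, 0, 0],
)

```text
clock: 4.8
position: [417.6, -260.6, 115.9]
ee_rot: [0.929, -0.37, 0.003, 0.002]
contact_force: [0.7, -0.1, -2.9]
gripper_width: 13.9
```

Call:
servo_tool(
  turn=[
    [0, 0, -0.15],
    [0, 0, -0.15],
    [0, 0, -0.15],
    [0, 0, -0.15],
    [0, 0, -0.1],
  ],
  dp=[
    [0.005, 0.0039, 0],
    [0.0055, 0.0031, 0],
    [0.0059, 0.0022, 0],
    [0.0062, 0.0013, 0],
    [0.0063, 0.0004, 0],
  ],
  fingers=[0, 0, 0, 0, 0],
)

```text
clock: 5.42
position: [444.4, -248.8, 115.7]
ee_rot: [0.738, -0.675, -0.001, 0.005]
contact_force: [-11.6, -3.6, 8.0]
gripper_width: 13.6
```

Call:
servo_tool(
  turn=[
    [0, 0, 0],
    [0, 0, 0],
    [0, 0, 0],
    [0, 0, 0],
    [0, 0, 0],
  ],
  dp=[
    [-0.001, 0, 0],
    [0, 0, 0],
    [0, 0, 0.03],
    [0, 0, 0.055],
    [0.01, -0.02, 0.055],
  ],
  fingers=[0.04, 0.05, 0.05, 0.085, 0.085],
)

```text
clock: 6.05
position: [450.8, -267.7, 255.7]
ee_rot: [0.739, -0.673, -0.004, 0.006]
contact_force: [1.3, -0.8, -0.6]
gripper_width: 83.6
```

Call:
servo_tool(
  turn=[
    [-0.008, 0, -0.01],
    [0, 0, 0],
    [0, 0, 0],
    [0, 0, 0],
    [0, 0, 0],
  ],
  dp=[
    [0.02, -0.05, 0],
    [0.02, -0.05, 0],
    [0.01, -0.03, 0],
    [0, 0, 0],
    [0, 0, 0],
  ],
  fingers=[0.085, 0.085, 0.085, 0.085, 0.085],
)

```text
clock: 6.68
position: [505.9, -403.3, 263.4]
ee_rot: [0.737, -0.676, 0.007, 0.006]
contact_force: [-0.2, 1.0, 0.6]
gripper_width: 85.0
```

```bash
python3 - <<'E'
from h import *;from bench import *;import cv2
s=read_state();g=get_image("wrist");print(s["position"],s["ee_rot"],s["joints"][5])
im=g["img"][:,:,::-1].copy();cv2.imwrite("pics/w2raw.png",im)
for p in [post(0,138),(0,75,97),(0,-35,203),(0,-35,145),(0,-97,195)]:
    u=wproj(g,s,S(X,p));print(p,u.round(1));cv2.circle(im,tuple(int(v) for v in u.round()),2,(0,0,255),-1)
cv2.imwrite("pics/w2.png",im)
E
```

```text
[ 505.89764252 -403.2624763   263.35367175] [ 0.73712044 -0.67570165  0.00702274  0.0056041 ] 0.49844679439781875
(np.float64(-52.0), np.float64(120.0), 138) [361.4 329.7]
(0, 75, 97) [315.9 277.9]
(0, -35, 203) [317.3 222.7]
(0, -35, 145) [317.3 199.1]
(0, -97, 195) [318.7 133.3]
```

View pics/w2.png

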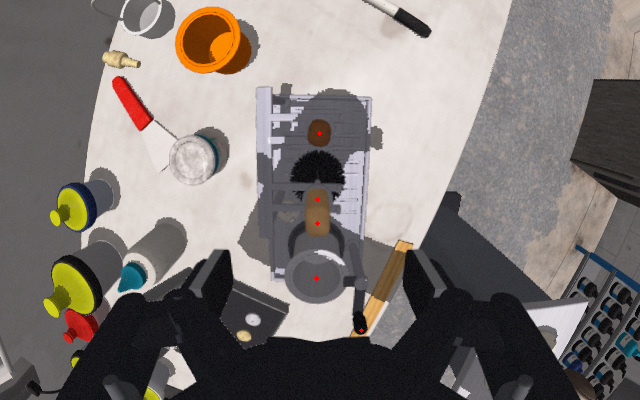

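Call:
servo_tool(
  turn=[
    [0.018, 0.003, 0.01],
    [0, 0, 0],
    [0, 0, 0],
    [0, 0, 0],
    [0, 0, 0],
  ],
  dp=[
    [-0.001, 0.005, 0],
    [0, 0, -0.03],
    [0, 0, -0.03],
    [0, 0, -0.03],
    [0, 0, -0.008],
  ],
  fingers=[0.06, 0.05, 0.05, 0.05, 0.05],
)

```text
clock: 7.35
position: [505.4, -393.4, 167.3]
ee_rot: [0.743, -0.669, 0.002, -0.002]
contact_force: [-0.4, 0.0, 0.5]
gripper_width: 50.2
```

Call:
servo_tool(
  turn=[
    [0, 0.005, -0.034],
    [0, 0, 0],
    [0, 0, 0],
    [0, 0, 0],
    [0, 0, 0],
  ],
  dp=[
    [-0.0005, -0.004, -0.004],
    [0, 0, 0],
    [0, 0, 0],
    [0, 0, 0],
    [0, 0, 0],
  ],
  fingers=[0.05, 0.05, 0.0, 0.0, 0.0],
)

```text
clock: 7.98
position: [506.5, -398.0, 167.3]
ee_rot: [0.731, -0.682, 0.003, -0.001]
contact_force: [-0.7, -0.5, -1.3]
gripper_width: 17.1
```

Call:
servo_tool(
  turn=[
    [0, 0, 0],
    [0, 0, 0],
    [0, 0, 0],
    [0, 0, 0],
    [0, 0, 0],
  ],
  dp=[
    [0, 0, 0.006],
    [0, 0, 0.006],
    [0, 0, 0.003],
    [0, 0, 0],
    [0, 0, 0],
  ],
  fingers=[0, 0, 0, 0, 0],
)

```text
clock: 8.6
position: [506.3, -397.9, 183.3]
ee_rot: [0.731, -0.682, 0.003, -0.001]
contact_force: [0.3, -0.2, -1.0]
gripper_width: 17.5
```

Call:
servo_tool(
  turn=[
    [0, 0, 0],
    [0, 0, 0],
    [0, 0, 0],
    [0, 0, 0],
    [0, 0, 0],
  ],
  dp=[
    [-0.015, -0.0011, 0],
    [-0.02, -0.0014, 0],
    [-0.02, -0.0014, 0],
    [-0.02, -0.0014, 0],
    [-0.005, -0.0004, 0],
  ],
  fingers=[0, 0, 0, 0, 0],
)

```text
clock: 9.22
position: [419.9, -402.9, 182.2]
ee_rot: [0.731, -0.682, 0.001, -0.001]
contact_force: [-0.4, -0.4, -1.5]
gripper_width: 17.6
```

Call:
servo_tool(
  turn=[
    [0, 0, 0],
    [0, 0, 0],
    [0, 0, 0],
    [0, 0, 0],
    [0, 0, 0],
  ],
  dp=[
    [0, 0, 0.02],
    [0, 0, 0.035],
    [0, 0, 0.035],
    [0, 0, 0.01],
    [0, 0, 0],
  ],
  fingers=[0, 0, 0, 0, 0],
)

```text
clock: 9.85
position: [418.0, -402.2, 283.0]
ee_rot: [0.731, -0.683, -0.001, -0.001]
contact_force: [-0.7, -0.4, -1.2]
gripper_width: 17.6
```

```bash
python3 - <<'E'
from h import *;from bench import *;import cv2
s=read_state();P=s["position"];print(P,s["ee_rot"],s["contact_force"])
o=[]
for c,(x,y,w,h) in [("scene",(220,165,240,200)),("top",(280,125,200,180))]:
    im=get_image(c)["img"][:,:,::-1].copy()
    for dz in (-27.3,-145.3):
        u=proj(c,P+np.array([0,0,dz]));print(c,dz,u.round(1));cv2.circle(im,tuple(int(v) for v in u.round()),1,(0,0,255),-1)
    o.append(cv2.resize(im[y:y+h,x:x+w],(400,400*h//w if c=="top" else 333),interpolation=3))
m=np.zeros((360,800,3),np.uint8);m[:333,:400]=o[0];m[:360,400:]=o[1];cv2.imwrite("pics/c3.png",m)
E
```

```text
[ 418.04189887 -402.22951863  282.98943255] [ 7.30659569e-01 -6.82741010e-01 -5.73418637e-04 -9.89468704e-04] [-0.7071236  -0.43541956 -1.20635285]
scene -27.3 [281.1 239.8]
scene -145.3 [285.  272.4]
top -27.3 [413.1 265.9]
top -145.3 [402.6 268.7]
```

View pics/c3.png

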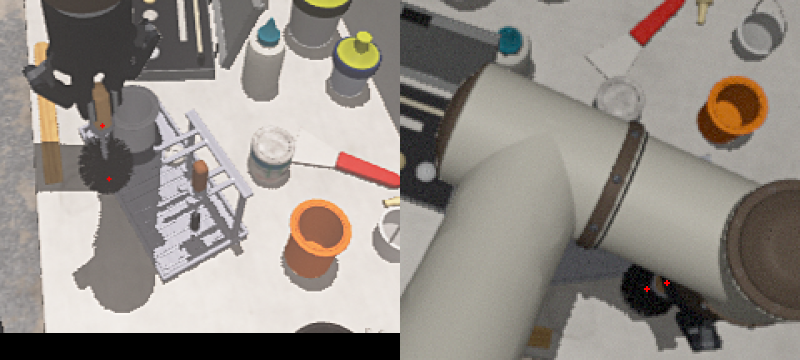

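Call:
servo_tool(
  turn=[
    [0, 0, 0],
    [0, 0, 0],
    [0, 0, 0],
    [0, 0, 0],
    [0, 0, 0],
  ],
  dp=[
    [0.025, -0.0, 0],
    [0.025, 0.035, 0],
    [0.02, 0.045, 0],
    [0.01, 0.03, 0],
    [0, 0, 0],
  ],
  fingers=[0, 0, 0, 0, 0],
)

```text
clock: 10.58
position: [496.8, -287.7, 271.9]
ee_rot: [0.73, -0.684, -0.01, 0.002]
contact_force: [-0.2, 0.3, -1.0]
gripper_width: 17.5
```

Call:
servo_tool(
  turn=[
    [-0.011, -0.017, 0],
    [0, 0, 0],
    [0, 0, 0],
    [0, 0, 0],
    [0, 0, 0],
  ],
  dp=[
    [0, 0, 0],
    [0, 0, -0.015],
    [0, 0, -0.015],
    [0, 0, -0.015],
    [0, 0, 0],
  ],
  fingers=[0, 0, 0, 0, 0],
)

```text
clock: 11.2
position: [495.1, -289.5, 220.6]
ee_rot: [0.728, -0.685, -0.001, 0.001]
contact_force: [1.1, 0.4, -2.3]
gripper_width: 17.5
```

Call:
servo_tool(
  turn=[
    [0, 0, 0],
    [0, 0, 0],
    [0, 0, 0],
    [0, 0, 0],
    [0, 0, 0],
  ],
  dp=[
    [0.002, 0.001, -0.012],
    [0, 0, -0.016],
    [0, 0, -0.016],
    [0, 0, -0.01],
    [0, 0, 0],
  ],
  fingers=[0, 0, 0, 0, 0],
)

```text
clock: 11.82
position: [499.1, -289.8, 167.5]
ee_rot: [0.729, -0.685, 0.002, 0.0]
contact_force: [-0.8, 0.3, -2.1]
gripper_width: 17.4
```

Call:
servo_tool(
  turn=[
    [0, 0, 0],
    [0, 0, 0],
    [0, 0, 0],
    [0, 0, 0],
    [0, 0, 0],
  ],
  dp=[
    [-0.001, 0.001, -0.004],
    [0, 0, -0.003],
    [0, 0, -0.001],
    [0, 0, 0],
    [0, 0, 0],
  ],
  fingers=[0, 0, 0, 0, 0],
)

```text
clock: 12.45
position: [499.1, -289.3, 161.0]
ee_rot: [0.729, -0.684, 0.004, -0.0]
contact_force: [0.2, -0.3, 0.7]
gripper_width: 17.4
```

```bash
python3 - <<'E'
from h import *;from bench import *;import cv2
s=read_state();P=s["position"];print(P,s["ee_rot"],s["contact_force"])
im=get_image("scene")["img"][:,:,::-1].copy()
u=proj("scene",P+np.array([0,0,-27.3]));u2=proj("scene",P+np.array([0,0,36-27.3]));print(u,u2)
for p in [(0,75,97),post(0,138)]:print(proj("scene",S(X,p)))
cv2.imwrite("pics/c4.png",cv2.resize(im[185:305,240:360],(600,600),interpolation=cv2.INTER_CUBIC))
E
```

```text
[ 499.07078294 -289.33596594  160.9778773 ] [ 7.29057703e-01 -6.84440191e-01  4.05998022e-03 -8.14953274e-05] [ 0.19906779 -0.26279239  0.73718577]
[299.61298113 218.68031722] [299.14160776 208.77418906]
[299.24484166 228.11401692]
[268.92667685 212.47689322]
```

View pics/c4.png

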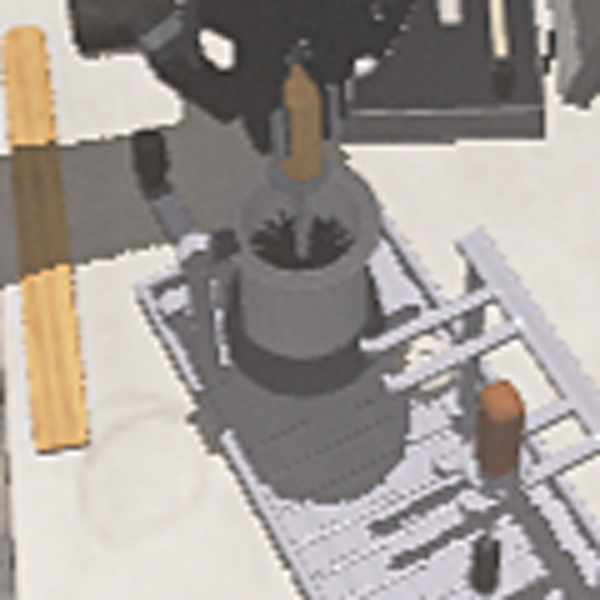

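Call:
servo_tool(
  turn=[
    [0, 0, 0],
    [0, 0, 0],
    [0, 0, 0],
    [0, 0, 0],
    [0, 0, 0],
  ],
  dp=[
    [-0.001, 0.0005, 0.012],
    [0, 0, 0.015],
    [0, 0, 0.012],
    [0, 0, 0],
    [0, 0, 0],
  ],
  fingers=[0, 0, 0, 0, 0],
)

```text
clock: 13.12
position: [496.8, -287.7, 200.5]
ee_rot: [0.729, -0.685, 0.002, -0.0]
contact_force: [0.2, 0.7, -1.6]
gripper_width: 17.3
```

Call:
servo_tool(
  turn=[
    [0, 0, 0],
    [0, 0, 0],
    [0, 0, 0],
    [0, 0, 0],
    [0, 0, 0],
  ],
  dp=[
    [0, 0, -0.012],
    [0, 0, -0.014],
    [0, 0, -0.009],
    [0, 0, -0.002],
    [0, 0, 0],
  ],
  fingers=[0, 0, 0, 0, 0],
)

```text
clock: 13.75
position: [499.6, -288.6, 163.5]
ee_rot: [0.729, -0.684, 0.006, -0.001]
contact_force: [1.3, 0.7, 2.8]
gripper_width: 17.0
```

Settle a little deeper, then up and down for the third stroke.

Call:
servo_tool(
  turn=[
    [0, 0.006, 0],
    [0, 0, 0],
    [0, 0, 0],
    [0, 0, 0],
    [0, 0, 0],
  ],
  dp=[
    [-0.001, 0, -0.004],
    [0, 0, 0],
    [0, 0, 0],
    [0, 0, 0],
    [0, 0, 0],
  ],
  fingers=[0, 0, 0, 0, 0],
)

```text
clock: 14.38
position: [498.8, -288.8, 159.4]
ee_rot: [0.729, -0.684, 0.004, 0.001]
contact_force: [0.3, 0.8, 1.2]
gripper_width: 17.4
```

Call:
servo_tool(
  turn=[
    [0, 0, 0],
    [0, 0, 0],
    [0, 0, 0],
    [0, 0, 0],
    [0, 0, 0],
  ],
  dp=[
    [-0.001, 0.0005, 0.012],
    [0, 0, 0.015],
    [0, 0, 0.012],
    [0, 0, 0],
    [0, 0, 0],
  ],
  fingers=[0, 0, 0, 0, 0],
)

```text
clock: 15.0
position: [495.0, -287.2, 198.6]
ee_rot: [0.729, -0.685, 0.0, 0.002]
contact_force: [0.3, 0.1, -1.3]
gripper_width: 17.5
```

Call:
servo_tool(
  turn=[
    [0, 0, 0],
    [0, 0, 0],
    [0, 0, 0],
    [0, 0, 0],
    [0, 0, 0],
  ],
  dp=[
    [0, 0, -0.012],
    [0, 0, -0.014],
    [0, 0, -0.01],
    [0, 0, -0.003],
    [0, 0, -0.001],
  ],
  fingers=[0, 0, 0, 0, 0],
)

```text
clock: 15.62
position: [497.7, -288.1, 158.5]
ee_rot: [0.729, -0.684, 0.004, 0.001]
contact_force: [1.6, 0.1, 2.9]
gripper_width: 17.4
```

Call:
servo_tool(
  turn=[
    [0, 0.006, 0],
    [0, 0, 0],
    [0, 0, 0],
    [0, 0, 0],
    [0, 0, 0],
  ],
  dp=[
    [0, 0, 0],
    [0, 0, 0.015],
    [0, 0, 0.02],
    [0, 0, 0.02],
    [0, 0, 0.02],
  ],
  fingers=[0, 0, 0, 0, 0],
)

```text
clock: 16.25
position: [494.2, -286.2, 230.8]
ee_rot: [0.728, -0.685, -0.005, 0.004]
contact_force: [0.5, 0.3, -1.1]
gripper_width: 17.0
```

Call:
servo_tool(
  turn=[
    [0, 0, 0],
    [0, 0, 0],
    [0, 0, 0],
    [0, 0, 0],
    [0, 0, 0],
  ],
  dp=[
    [0.001, 0, 0.02],
    [0, 0, 0.02],
    [0, 0, 0.01],
    [0, 0, 0],
    [0, 0, 0],
  ],
  fingers=[0, 0, 0, 0, 0],
)

```text
clock: 16.88
position: [491.8, -285.9, 284.5]
ee_rot: [0.728, -0.685, -0.007, 0.005]
contact_force: [-0.9, -0.0, -1.1]
gripper_width: 17.2
```

Call:
servo_tool(
  turn=[
    [0, 0, 0],
    [0, 0, 0],
    [0, 0, 0],
    [0, 0, 0],
    [0, 0, 0],
  ],
  dp=[
    [-0.01, -0.03, 0],
    [-0.02, -0.045, 0],
    [-0.025, -0.038, 0],
    [-0.02, -0.005, 0],
    [0, 0, 0],
  ],
  fingers=[0, 0, 0, 0, 0],
)

```text
clock: 17.5
position: [412.8, -405.0, 279.1]
ee_rot: [0.729, -0.685, -0.012, 0.006]
contact_force: [-0.2, -0.3, -0.8]
gripper_width: 17.6
```

Call:
servo_tool(
  turn=[
    [-0.008, -0.026, 0.006],
    [0, 0, 0],
    [0, 0, 0],
    [0, 0, 0],
    [0, 0, 0],
  ],
  dp=[
    [0.002, 0.001, 0],
    [0, 0, -0.025],
    [0, 0, -0.03],
    [0, 0, -0.025],
    [0, 0, -0.01],
  ],
  fingers=[0, 0, 0, 0, 0],
)

```text
clock: 18.12
position: [418.6, -399.8, 188.5]
ee_rot: [0.733, -0.68, 0.004, -0.002]
contact_force: [0.2, -0.3, -0.6]
gripper_width: 17.4
```

Call:
servo_tool(
  turn=[
    [0, 0, 0],
    [0, 0, 0],
    [0, 0, 0],
    [0, 0, 0],
    [0, 0, 0],
  ],
  dp=[
    [0, 0, 0],
    [0, 0, 0],
    [0, 0, 0],
    [0, 0, 0],
    [0, 0, 0],
  ],
  fingers=[0, 0, 0, 0, 0],
)

```text
clock: 18.75
position: [420.7, -400.0, 191.7]
ee_rot: [0.734, -0.679, 0.007, -0.002]
contact_force: [0.2, 0.1, -0.9]
gripper_width: 17.3
```

```bash
python3 - <<'E'
from h import *;from bench import *;import cv2
s=read_state();P=s["position"];print(P,s["ee_rot"],s["contact_force"])
im=get_image("scene")["img"][:,:,::-1].copy()
for d in (-27.3,-145.3):print(proj("scene",P+np.array([0,0,d])))
cv2.imwrite("pics/c5.png",cv2.resize(im[185:335,240:390],(600,600),interpolation=cv2.INTER_CUBIC))
E
```

```text
[ 420.73403815 -400.00345179  191.66829979] [ 0.73429215 -0.67878937  0.00746625 -0.0020703 ] [ 0.16760946  0.06300236 -0.94177145]
[285.04177699 264.30133714]
[288.153183 291.435493]
```

View pics/c5.png

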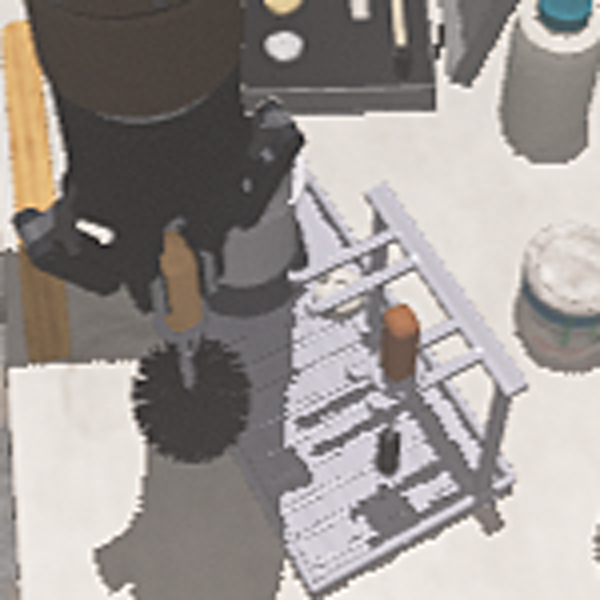

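Call:
servo_tool(
  turn=[
    [0.004, 0.014, -0.007],
    [0, 0, 0],
    [0, 0, 0],
    [0, 0, 0],
    [0, 0, 0],
  ],
  dp=[
    [0, -0.0035, -0.004],
    [0, 0, 0],
    [0.01, 0.0007, 0],
    [0.015, 0.001, 0],
    [0, 0, 0],
  ],
  fingers=[0, 0, 0, 0, 0],
)

```text
clock: 19.42
position: [447.9, -402.2, 187.1]
ee_rot: [0.732, -0.682, 0.001, 0.001]
contact_force: [-0.6, 0.1, -1.7]
gripper_width: 17.4
```

Call:
servo_tool(
  turn=[
    [0, 0, 0],
    [0, 0, 0],
    [0, 0, 0],
    [0, 0, 0],
    [0, 0, 0],
  ],
  dp=[
    [0.012, 0.0009, 0],
    [0.014, 0.001, 0],
    [0.014, 0.001, 0],
    [0.008, 0.0006, 0],
    [0, 0, 0],
  ],
  fingers=[0, 0, 0, 0, 0],
)

```text
clock: 20.05
position: [500.0, -398.1, 186.7]
ee_rot: [0.732, -0.681, 0.0, 0.002]
contact_force: [0.0, 0.5, -2.4]
gripper_width: 17.3
```

Call:
servo_tool(
  turn=[
    [-0.003, -0.001, -0.002],
    [0, 0, 0],
    [0, 0, 0],
    [0, 0, 0],
    [0, 0, 0],
  ],
  dp=[
    [0.0055, 0.0002, 0],
    [0, 0, 0],
    [0, 0, -0.003],
    [0, 0, 0],
    [0, 0, 0],
  ],
  fingers=[0, 0, 0, 0, 0],
)

```text
clock: 20.68
position: [504.8, -397.9, 183.6]
ee_rot: [0.731, -0.682, 0.002, 0.002]
contact_force: [0.8, 0.4, -0.9]
gripper_width: 17.5
```

Call:
servo_tool(
  turn=[
    [0, 0, 0],
    [0, 0, 0],
    [0, 0, 0],
    [0, 0, 0],
    [0, 0, 0],
  ],
  dp=[
    [0.001, 0, -0.004],
    [0, 0, -0.004],
    [0, 0, -0.003],
    [0, 0, 0],
    [0, 0, 0],
  ],
  fingers=[0, 0, 0, 0, 0],
)

```text
clock: 21.3
position: [505.6, -397.9, 171.6]
ee_rot: [0.731, -0.682, 0.001, 0.002]
contact_force: [0.0, -0.2, -0.9]
gripper_width: 17.6
```

Call:
servo_tool(
  turn=[
    [0, 0, 0],
    [0, 0, 0],
    [0, 0, 0],
    [0, 0, 0],
    [0, 0, 0],
  ],
  dp=[
    [0, 0, -0.002],
    [0, 0, -0.002],
    [0, 0, -0.001],
    [0, 0, 0],
    [0, 0, 0],
  ],
  fingers=[0, 0, 0, 0, 0],
)

```text
clock: 21.92
position: [505.8, -398.1, 167.1]
ee_rot: [0.731, -0.682, 0.002, 0.002]
contact_force: [-0.7, 0.4, -1.2]
gripper_width: 17.2
```

Call:
servo_tool(
  turn=[
    [0, 0, 0],
    [0, 0, 0],
    [0, 0, 0],
    [0, 0, 0],
    [0, 0, 0],
  ],
  dp=[
    [0, 0, -0.001],
    [0, 0, -0.001],
    [0, 0, 0],
    [0, 0, 0],
    [0, 0, 0],
  ],
  fingers=[0, 0, 0, 0, 0],
)

```text
clock: 22.55
position: [505.9, -398.2, 167.0]
ee_rot: [0.731, -0.682, 0.003, 0.003]
contact_force: [-0.8, 1.2, 2.8]
gripper_width: 17.3
```

Call:
servo_tool(
  turn=[
    [0, 0, 0],
    [0, 0, 0],
    [0, 0, 0],
    [0, 0, 0],
    [0, 0, 0],
  ],
  dp=[
    [0, 0, 0],
    [0, 0, 0],
    [0, 0, 0],
    [0, 0, 0.01],
    [0, 0, 0.02],
  ],
  fingers=[0.03, 0.045, 0.05, 0.05, 0.05],
)

```text
clock: 23.18
position: [505.4, -398.0, 195.1]
ee_rot: [0.731, -0.682, 0.001, 0.003]
contact_force: [0.3, -0.6, -0.5]
gripper_width: 50.0
```

Call:
servo_tool(
  turn=[
    [0, 0, 0],
    [0, 0, 0],
    [0, 0, 0],
    [0, 0, 0],
    [0, 0, 0],
  ],
  dp=[
    [0, 0, 0.03],
    [0, 0, 0.04],
    [0, 0, 0.03],
    [-0.03, 0.05, 0],
    [-0.03, 0.06, 0],
  ],
  fingers=[0.05, 0.05, 0.05, 0.05, 0.05],
)

```text
clock: 23.8
position: [447.7, -291.1, 302.0]
ee_rot: [0.73, -0.684, 0.004, 0.002]
contact_force: [0.5, 0.8, 0.2]
gripper_width: 50.0
```

Call:
servo_tool(
  turn=[
    [0, 0, 0],
    [0, 0, 0],
    [0, 0, 0],
    [0, 0, 0],
    [0, 0, 0],
  ],
  dp=[
    [0, 0.06, 0],
    [0, 0.06, 0],
    [0, 0.06, 0],
    [0, 0.06, 0],
    [0, 0.06, 0],
  ],
  fingers=[0.05, 0.05, 0.05, 0.05, 0.05],
)

```text
clock: 24.42
position: [444.9, 16.6, 308.5]
ee_rot: [0.728, -0.685, 0.009, -0.002]
contact_force: [0.8, -1.3, 0.7]
gripper_width: 50.2
```

```bash
python3 - <<'E'
from h import *;from bench import *;import cv2
s=read_state();print(s["position"],s["contact_force"])
o=[]
for c,(x,y,w,h) in [("scene",(230,185,150,150)),("top",(310,150,150,150))]:
    im=get_image(c)["img"][:,:,::-1].copy()
    for p in [(0,-35,203),(0,-97,195),(0,75,97),post(0,138)]:
        u=proj(c,S(X,p));cv2.circle(im,tuple(int(v) for v in u.round()),0,(0,0,255),-1)
    o.append(cv2.resize(im[y:y+h,x:x+w],(400,400),interpolation=cv2.INTER_CUBIC))
cv2.imwrite("pics/c6.png",np.hstack(o))
E
```

```text
[444.94597908  16.56727056 308.47427875] [ 0.83596928 -1.34107051  0.70453757]
```

View pics/c6.png

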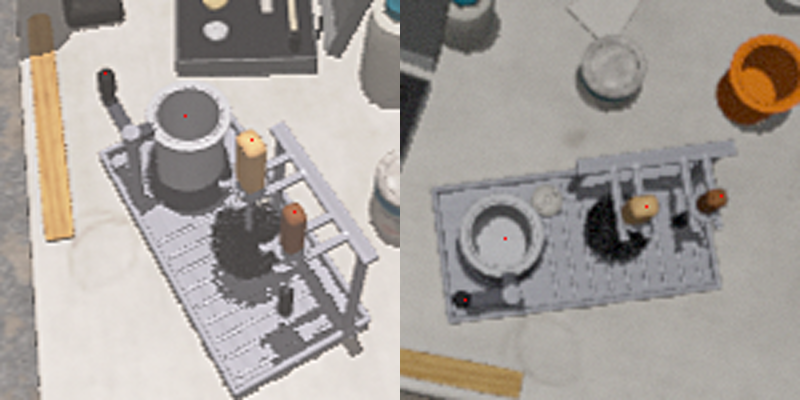

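```bash
python3 -c "
from bench import *
print(job_done())"
```

```text
the job is handed in; nothing more can be done
None
```

I swung the clamp home until it met its stop. Then I took the wide brush from fork_a, made three strokes in the cup, hung it back in the same fork, and handed the job in at about 24.5 s.

- **Strokes:** Worked out from the grip height, the tip reached about 5, 3 and 2 mm above the cup floor. Between strokes it rose to about 42–44 mm. Nothing measures the tip directly. One picture of the first stroke showed the brush centred in the cup. Before rehanging, the collar looked about 2 px lower than calculated in the picture, which I put down to its front edge; if it was slip, it was only a few mm.
- **Last pictures:** After letting go, the scene and top views showed the brush upright in fork_a and the nozzle brush still in fork_b. The clamp was shut with its post at the home position, and the cup stood upright in its cradle. The air cap and the other bystanders that could be seen looked undisturbed.
- **Robot at the end:** The arm was well clear of everything, and wrist force stayed within about 14 N at every reading.

No check failed. The hand-in gives no verdict, so I can't confirm that the run passed.

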